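Hang cedar blocks on a rocking rail, side to side

ROBOT

A 7-joint arm with a two-finger parallel gripper is mounted at the origin on the work surface. World frame = base frame: x ahead of the robot, y to its left, z up, the work surface at z = 0. Lengths are in m, angles in degrees, forces in N, time in s.
With the tool pointing down it reaches from about 0.35 to 0.9 m from the base axis. Payload 19.9 kg.
Tool frame: the origin (TCP) lies between the finger pads; the fingertips stand 25 mm ahead of it and the grasp point (between the pads) lies 6 mm ahead of it; z points along the fingers, y is the direction in which the jaws open and shut (so a half turn about z gives the same grasp; the last joint's range is limited). The gripper opens to 85 mm and grips with 20 to 120 N. Pads are 22 mm wide; open, the fingers measure 114 mm over their backs; the gripper's body (76 mm by 85 mm) begins 54 mm behind the grasp point. The pads swing forward as they close: fully open they stand 13 mm farther back than shut.
Start: joints at [-68.898, 23.915, -0.59, 92.452, 0.269, 63.638, -3.037], TCP at [0.249, 0.573, 0.256] pointing down, gripper open.
Joint ranges: [-161.28, 161.28], [-22.2, 115.67], [-73.04, 71.86], [3.21, 147.25], [-68.34, 248.33], [10.77, 114.83], [-161.83, 161.83]. Speed limits (degrees/s): [108.29, 108.29, 136.94, 136.94, 172.46, 172.46, 172.46].

INTERFACE

Orientations are given as a 3x3 rotation matrix whose columns are the frame's x, y, z axes.
In Python, from rig import env, cams gives the robot as it stands. Calls block until the motion is done:
- env.reach(position, orientation): joint-space move of the TCP to a pose.
- env.move_l(position, rotation=None, rate=0.15): straight line of the TCP; rotation=None keeps the orientation; rate is the mean speed in m/s.
- env.movej(angles): joint-space move.
- env.gripper_to(opening, grip_force=None): finger opening in m; grip_force is the grip in N (None keeps the last); returns when the fingers have stopped.
- env.sleep(seconds).
- env.ik(position, orientation): joint angles nearest the present ones, or None.
- env.read_state(): the state.
- cams.get_image(name): name is "scene" or "top"; returns a dict with "color" (384x512x3 uint8, blue, green, red), "fovy" (degrees; the focal length in pixels is half the picture's height over the tangent of half this angle, whatever the lens; pixels are square), "cx", "cy" (the principal point, pixels), "rvec" (rotation vector, rad) and "tvec" (3), from world to camera coordinates, as OpenCV has them. Camera axes: x right, y down, z forward; pixel columns grow to the right and rows downward; lengths in m; the calibration is good to about 2 mm. A picture is of the moment at which its call begins. There is no depth.
A pose or a line that the arm cannot do raises env.PlanningError and nothing moves.
- env.finish_job(): hands the job in, once; it reports no verdict.
The state is a dict: "time_s": time; "q": joint angles; "joint_vel": joint speeds; "tau": joint torques, N m; "ee_pos": TCP position; "eef_rot": TCP orientation; "wrist_force": force on the tool from outside, world axes, zero at the start; "wrist_torque": the same for the moment, N m; "width": finger opening in m.
Only numpy, scipy, OpenCV 4.12 (cv2) and the standard library are available. Lean on these libraries where they do the work, as an engineer would, in place of code of your own. Each camera call takes 0.05 s, during which the arm holds its last target. There are 200 camera calls.

TASK

Hang the three hooked cedar blocks on the rocking brass rail with each hook fully home in a groove of the rail's sleeves: the two small blocks on one side, the large one in the outer groove of the other side. Hang them one at a time, alternately left and right - a small one, then the large one opposite, then the other small one beside the first - and ease each weight slowly onto the rail until the rail carries it, so that it never drops, never tips to its stops and is never forced. Leave all three hanging free and the rail level, and do not disturb the other things on the shelf.

Things in the scene. Friction and masses are not known exactly. Their poses are not given: they have to be found in the camera images.
- pivot (a point): centre of the rail's pivot, 235 mm above the shelf, on a cherry stand fixed to the shelf; the axes are the stand's and do not rock: x = pivot pin, level, roughly away from the robot; y = along the level rail, to its left; z up
- rail (a joint): tilt of the rail about the pivot's x axis, rad; 0 = level, positive = left (+y) end up. A rubber bush in the pivot brings the empty rail level; it swings on for a second or two; stops at 0.265 either way
- rail_mid (a point): rail's middle, at the pivot; y runs along the rocking rail, a 12 mm bar 480 long. Each half has a brass sleeve 22 thick, 120 long, with two grooves 14 wide cut down to the bar, their middles 110 (inner) and 180 (outer) from the pivot; but each sleeve was shifted up to 10 mm in or out to trim the rail, both grooves alike. The shift is not measured: feel for the groove. Sleeves hold fast to 25 N
- small_a: small cedar block with a brass hook: 66 along its x, 50 along y, 80 high, standing on its flat foot; origin in the middle of the foot, z up. The strap hook, 10 wide in y, rises from its top: a stem 17 in front of the middle (-x), a roof like an upturned V, a tip 17 behind (+x): open to +x.
- small_a_tab (a point): centre of the cherry finger tab on top of that hook, over the block's middle: 14 thick in x, 20 wide in y, 32 high, its centre 156 above the block's foot. The tab's lower end meets the hook's roof
- small_a_seat (a point): point in that hook where the rail's axis lies when home in a groove: 25.3 below the tab's centre, 131 above the foot (6 mm above the rail's axis if the hook rests beside a groove). The rail goes in between the block's top (80) and the tip's lower end (116 above the foot); stem and tip are 30 apart inside
- small_b: the other small cedar block with a brass hook: 66 along its x, 50 along y, 80 high, standing on its flat foot; origin in the middle of the foot, z up. The strap hook, 10 wide in y, rises from its top: a stem 17 in front of the middle (-x), a roof like an upturned V, a tip 17 behind (+x): open to +x.
- small_b_tab (a point): centre of the cherry finger tab on top of that hook, over the block's middle: 14 thick in x, 20 wide in y, 32 high, its centre 156 above the block's foot. The tab's lower end meets the hook's roof
- small_b_seat (a point): point in that hook where the rail's axis lies when home in a groove: 25.3 below the tab's centre, 131 above the foot (6 mm above the rail's axis if the hook rests beside a groove). The rail goes in between the block's top (80) and the tip's lower end (116 above the foot); stem and tip are 30 apart inside
- large: large cedar block with a brass hook: 90 along its x, 70 along y, 80 high, standing on its flat foot; origin in the middle of the foot, z up. The strap hook, 10 wide in y, rises from its top: a stem 17 in front of the middle (-x), a roof like an upturned V, a tip 17 behind (+x): open to +x.
- large_tab (a point): centre of the cherry finger tab on top of that hook, over the block's middle: 14 thick in x, 20 wide in y, 32 high, its centre 156 above the block's foot. The tab's lower end meets the hook's roof
- large_seat (a point): point in that hook where the rail's axis lies when home in a groove: 25.3 below the tab's centre, 131 above the foot (6 mm above the rail's axis if the hook rests beside a groove). The rail goes in between the block's top (80) and the tip's lower end (116 above the foot); stem and tip are 30 apart inside
- tree_left: cedar shoe tree with a split toe, lying, 240 long, leave alone; origin at its underside
- tree_right: the other cedar shoe tree, the same, leave alone; origin at its underside
- boot_jack: cast brass boot jack, flat fork on a foot, 260 long, 45 high, leave alone; origin at its underside
- tap_block: steel heel tap block, 80 x 50 x 52 high, leave alone; origin at its underside
- egg: marble egg standing on its small flat, 47 thick, 62 high, leave alone; origin at its underside
- tin: round polish tin, 64 across, 24 high, leave alone; origin at its underside
- brush: shoe brush lying bristles down, 150 x 50 x 42 high, leave alone; origin at its underside
Mind the look-alikes: they are no part of the job. What is shaped like the large but green or purple is not meant. What is shaped like the small_b but purple is not meant.

How it is judged:
By the outcome, as a careful person would: the job done as asked, in the order asked, and still so for the second after the job is handed in, with the robot touching nothing.
It also fails if it takes over 72 s, if anything falls off the work surface, if the arm or the gripper's body presses on something with over 40 N, if the wrist force passes 120 N, or if a joint passes its speed limit or range.

## Working session

There is one attempt and no reset: what is moved stays moved. The work goes in short steps, each a Python script; the robot and the scene stay as the last script left them, time stands still between calls to the robot, and variables do not carry over. Pictures are saved under pics/ and viewed, about 8 in all and at most 12, crops included, and the job is handed in when it is done.

```bash
ls; mkdir -p pics; python3 - <<'E'
from rig import env,cams
import cv2,numpy as np
for n in("scene","top"):
    d=cams.get_image(n); cv2.imwrite(f"pics/{n}0.png",cv2.resize(d["color"],(800,600),interpolation=cv2.INTER_CUBIC)); cv2.imwrite(f"{n}0raw.png",d["color"])
    R=cv2.Rodrigues(np.array(d["rvec"]))[0]; print(n,d["fovy"],d["cx"],d["cy"],(-R.T@np.array(d["tvec"]).ravel()).round(3),R.round(3).tolist())
s=env.read_state();print(s)
E
```

```text
pics
scene 55.59174041357648 250.8878135623001 191.19204920184418 [ 1.365 -0.286  0.718] [[0.315, 0.949, 0.024], [0.53, -0.155, -0.834], [-0.787, 0.275, -0.552]]
top 43.5106249411178 257.0868607934297 192.93309037780583 [ 2.160e-01 -1.000e-03  1.739e+00] [[-0.007, -1.0, 0.003], [-0.978, 0.006, -0.209], [0.209, -0.004, -0.978]]
{'time_s': 0.1, 'q': array([-68.89827753,  23.94446099,  -0.58991981,  92.48158893,
         0.26918758,  63.63739649,  -3.03607651]), 'joint_vel': array([-0.0185665 , -0.03619126, -0.00683385, -0.14183   ,  0.09347186,
       -0.14816348,  0.01512452]), 'tau': array([ 9.48819325e-04, -8.65814710e+01,  6.80292249e-01, -4.35642707e+01,
        1.93061808e-02,  4.82161471e-03, -1.86643852e-04]), 'ee_pos': array([0.2489115 , 0.57299237, 0.25572813]), 'eef_rot': array([[-9.17207213e-01,  3.98410348e-01, -3.51451756e-04],
       [ 3.98410494e-01,  9.17206644e-01, -1.02516070e-03],
       [-8.60807447e-05, -1.08030685e-03, -9.99999413e-01]]), 'wrist_force': array([-0.1456533 ,  0.24003982, -0.30570479]), 'wrist_torque': array([ 0.08129046, -0.04272072, -0.01894025]), 'width': 0.08569073346175764}
```

View pics/scene0.png

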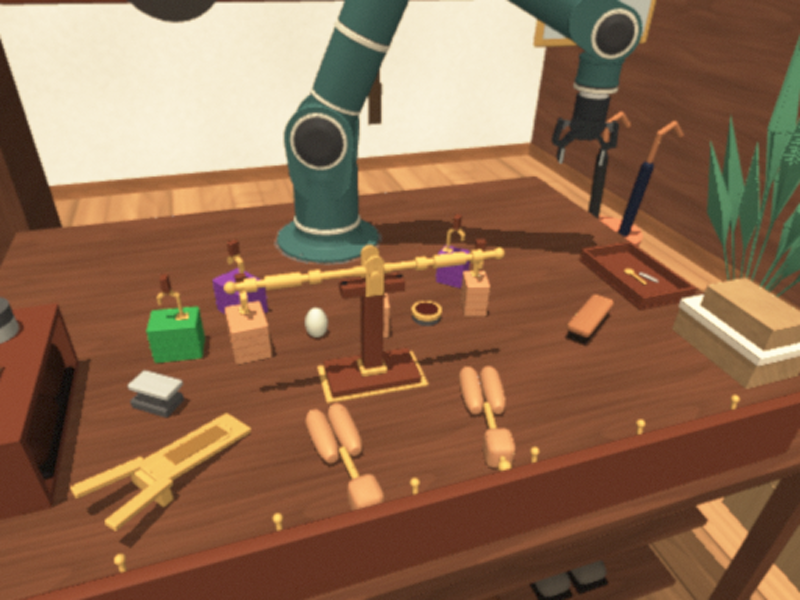

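View pics/top0.png

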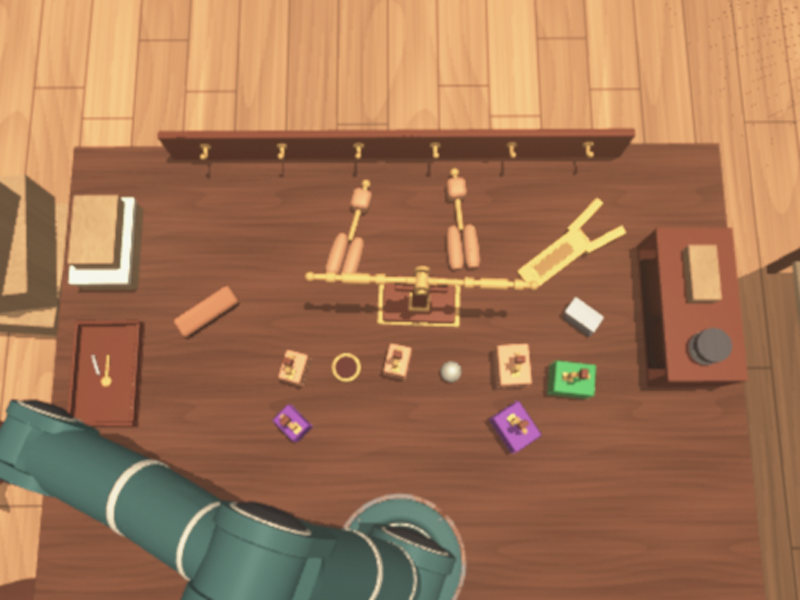

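The top view shows the rail at y-row ~283 and three cedar blocks. Candidates (800x600 top view): cedar small (292,368), cedar small (396,362) and cedar large (514,365). Look-alikes are green large (572,380), purple large (516,427) and purple small (292,422). I choose the three cedar ones and check them close up, along with the rail's grooves.

```bash
python3 - <<'E'
import cv2,numpy as np
t=cv2.imread("top0raw.png");s=cv2.imread("scene0raw.png")
a=cv2.resize(t[210:255,165:365],(800,180),interpolation=cv2.INTER_CUBIC)
r=cv2.resize(t[165:195,190:350],(800,150),interpolation=cv2.INTER_CUBIC)
b=cv2.resize(s[150:235,130:335],(650,270),interpolation=cv2.INTER_CUBIC)
c=np.zeros((600,800,3),np.uint8);c[:180]=a;c[180:330]=r;c[330:600,:650]=b
cv2.imwrite("pics/crop1.png",c)
E
```

```text
(no output)
```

View pics/crop1.png

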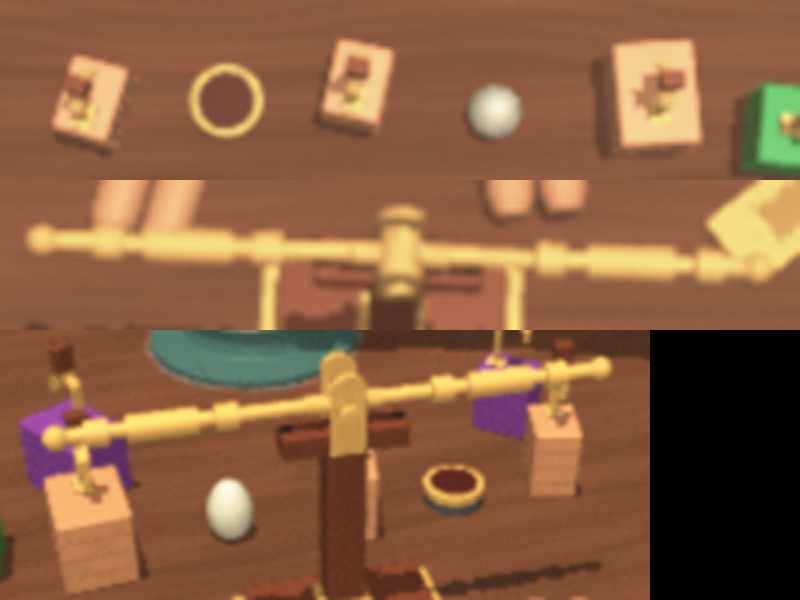

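```bash
cat > h.py <<'E'
import cv2,numpy as np
def cam(d):
    f=192/np.tan(np.radians(d["fovy"])/2)
    K=np.array([[f,0,d["cx"]],[0,f,d["cy"]],[0,0,1.]]); return K,cv2.Rodrigues(np.array(d["rvec"]))[0],np.array(d["tvec"]).ravel()
def proj(d,P):
    K,R,t=cam(d); p=(np.atleast_2d(P)@R.T+t)@K.T; return p[:,:2]/p[:,2:]
def onz(d,uv,z):
    K,R,t=cam(d); uv=np.atleast_2d(uv); r=np.c_[uv,np.ones(len(uv))]@np.linalg.inv(K).T@R; C=-R.T@t
    return C+r*((z-C[2])/r[:,2])[:,None]
E
cat > m.py <<'E'
from rig import env,cams
from h import *
T=cams.get_image("top");S=cams.get_image("scene")
np.save("cams.npy",[T,S],allow_pickle=True)
im=T["color"];hsv=cv2.cvtColor(im,cv2.COLOR_BGR2HSV)
for n,u,v in(("L",292,368),("M",396,362),("large",514,365)):
    u=int(u*.64);v=int(v*.64);print(n,"hsv",hsv[v+4,u-3],hsv[v-9,u+3], "bg",hsv[v,u-20])
    w=22;sub=hsv[v-w:v+w,u-w:u+w].astype(int)
    m=((sub[...,2]>175)&(sub[...,0]<20)).astype(np.uint8)
    m=cv2.morphologyEx(m,cv2.MORPH_CLOSE,np.ones((7,7)))
    c=max(cv2.findContours(m,0,1)[0],key=cv2.contourArea).reshape(-1,2)+[u-w,v-w]
    P=onz(T,c.astype(float),.08)[:,:2]
    (x,y),(a,b),ang=cv2.minAreaRect((P*1000).astype(np.float32))
    print(n,round(x),round(y),"size",round(a),round(b),"ang",round(ang,1))
# rail
a,b=onz(T,[[313*.64,276*.64],[532*.64,286*.64]],.235)
print("ends",a,b,np.linalg.norm(a-b))
brass=((hsv[...,0]>17)&(hsv[...,0]<32)&(hsv[...,1]>90)&(hsv[...,2]>150))
mid=(a+b)/2;e=(a-b)/np.linalg.norm(a-b);n=np.array([e[1],-e[0],0])
pts=np.argwhere(brass)[:,::-1].astype(float);W=onz(T,pts,.235)-mid
l=W@e;k=W@n
for _ in range(4):
    q=(abs(k)<.009)&(abs(l)>.05)&(abs(l)<.235); p=np.polyfit(l[q],k[q],1); mid=mid+n*p[1]; e=e+n*p[0]; e/=np.linalg.norm(e); n=np.array([e[1],-e[0],0]); W=onz(T,pts,.235)-mid;l=W@e;k=W@n
q=abs(k)<.012;print("ext",l[q].min(),l[q].max())
mid=mid+e*(l[q].min()+l[q].max())/2
print("mid",mid,"e",e,"yaw",np.degrees(np.arctan2(-e[0],e[1])),"n",n)
g=cv2.cvtColor(im,cv2.COLOR_BGR2HSV)[...,0].astype(np.float32)
np.save("rail.npy",[mid,e,n])
def prof(D):
    I=D["color"].astype(np.float32); sc=I[...,1]-.2*I[...,2]-.4*I[...,0]
    ys=np.arange(-.25,.2501,.002);o=[]
    up=n if D is T else np.array([0,0,1.])
    for y in ys:
        P=proj(D,mid+e*y+up*np.arange(-.016,.0161,.001)[:,None]).astype(np.float32)
        v=cv2.remap(sc,P[:,0].reshape(1,-1),P[:,1].reshape(1,-1),cv2.INTER_CUBIC)[0]
        o.append(v.mean())
    return ys,np.array(o)
for nm,D in(("top",T),("scene",S)):
    ys,o=prof(D);print(nm);
    for sl in(slice(25,91),slice(160,226)): print([(int(round(y*1000)),int(v)) for y,v in zip(ys[sl],o[sl])])
E
python3 m.py
```

```text
L hsv [ 16 136 202] [ 16 114 242] bg [  9 139 147]
L 427 236 size 51 68 ang 73.0
M hsv [ 15 124 228] [ 18 117 241] bg [  9 137 136]
M 439 3 size 52 67 ang 78.2
large hsv [ 16 109 240] [ 19 103 245] bg [ 10 136 146]
large 428 -255 size 91 71 ang 3.0
ends [0.59153893 0.17547341 0.235     ] [ 0.56766541 -0.27482695  0.235     ] 0.4509327582732719
ext -0.25280883000695764 0.7058961149460307
mid [0.59269058 0.17648794 0.235     ] e [0.04549826 0.99896442 0.        ] yaw -2.607758689135604 n [ 0.99896442 -0.04549826  0.        ]
top
[(-200, 66), (-198, 66), (-196, 65), (-194, 62), (-192, 60), (-190, 60), (-188, 61), (-186, 63), (-184, 63), (-182, 63), (-180, 63), (-178, 63), (-176, 63), (-174, 62), (-172, 61), (-170, 61), (-168, 62), (-166, 63), (-164, 64), (-162, 64), (-160, 64), (-158, 64), (-156, 65), (-154, 65), (-152, 64), (-150, 68), (-148, 76), (-146, 86), (-144, 92), (-142, 94), (-140, 93), (-138, 89), (-136, 86), (-134, 83), (-132, 79), (-130, 74), (-128, 67), (-126, 64), (-124, 63), (-122, 63), (-120, 63), (-118, 66), (-116, 71), (-114, 77), (-112, 80), (-110, 82), (-108, 82), (-
[... 1718 characters left out ...]
(72, 26), (74, 26), (76, 26), (78, 26), (80, 26), (82, 26), (84, 26), (86, 26), (88, 26), (90, 26), (92, 25), (94, 25), (96, 25), (98, 25), (100, 25), (102, 24), (104, 24), (106, 24), (108, 24), (110, 24), (112, 23), (114, 23), (116, 22), (118, 23), (120, 23), (122, 23), (124, 22), (126, 22), (128, 22), (130, 22), (132, 22), (134, 22), (136, 22), (138, 21), (140, 21), (142, 21), (144, 21), (146, 20), (148, 21), (150, 21), (152, 20), (154, 20), (156, 20), (158, 20), (160, 20), (162, 20), (164, 20), (166, 20), (168, 20), (170, 20), (172, 20), (174, 20), (176, 20), (178, 20), (180, 20), (182, 21), (184, 21), (186, 20), (188, 21), (190, 22), (192, 24), (194, 24), (196, 25), (198, 26), (200, 27)]
```

```bash
cat > m2.py <<'E'
from h import *
T,S=np.load("cams.npy",allow_pickle=True);mid,e,n=np.load("rail.npy",allow_pickle=True).astype(float)
mid=mid-e*.176
hsv=cv2.cvtColor(T["color"],cv2.COLOR_BGR2HSV)
brass=((hsv[...,0]>17)&(hsv[...,0]<32)&(hsv[...,1]>90)&(hsv[...,2]>150))
pts=np.argwhere(brass)[:,::-1].astype(float);W=onz(T,pts,.235)-mid
l=W@e;k=W@n;q=(abs(k)<.008)&(abs(l)<.27);print("ext",l[q].min(),l[q].max())
mid=mid+e*(l[q].min()+l[q].max())/2
print("mid",mid,"n",n);np.save("rail.npy",[mid,e,n])
from scipy.ndimage import gaussian_filter1d as gf
ys=np.arange(-.25,.2501,.001);R={}
for nm,D in(("top",T),("scene",S)):
    I=D["color"].astype(np.float32); sc=I[...,1]-.2*I[...,2]-.4*I[...,0]
    up=n if nm=="top" else np.array([0,0,1.])
    o=[]
    for y in ys:
        P=proj(D,mid+e*y+up*np.arange(-.016,.0161,.001)[:,None]).astype(np.float32)
        o.append(cv2.remap(sc,P[:,0].reshape(1,-1),P[:,1].reshape(1,-1),cv2.INTER_CUBIC).mean())
    o=np.array(o);R[nm]=o
    for sgn in(1,-1):
        best=[]
        for sh in np.arange(-.014,.0141,.0005):
            r=sgn*ys-sh; m=((r>.085)&(r<.205)&(abs(r-.11)>.007)&(abs(r-.18)>.007)).astype(float); m=gf(m,3.)
            w=(r>.065)&(r<.225); best.append((np.corrcoef(m[w],o[w])[0,1],sh))
        print(nm,sgn,"shift(out+)",max(best))
import json
fig=np.full((400,800,3),255,np.uint8)
for i,nm in enumerate(R):
    o=R[nm];v=(390-(o-o.min())/(np.ptp(o))*180-i*190).astype(int);cv2.polylines(fig,[np.c_[((ys+.25)*1600).astype(int),v].astype(np.int32)],False,(0,0,255*i),1)
for c in(.11,.18,-.11,-.18):
    x=int((c+.25)*1600);cv2.line(fig,(x,0),(x,400),(0,160,0),1)
B=[(.427,.236,-17),(.439,.003,-12),(.428,-.255,3)]
rows=[]
for D in(T,S):
    I=cv2.resize(D["color"],None,fx=6,fy=6,interpolation=cv2.INTER_CUBIC);row=[]
    for x,y,a in B:
        c,s=np.cos(np.radians(a)),np.sin(np.radians(a));f=lambda X,Z:(x+c*X,y+s*X,Z)
        p=(proj(D,[f(-.017,.08),f(-.017,.12),f(.017,.116),f(0,.14),f(0,.172)])+.5)*6
        J=I.copy()
        for a_,col in zip(p[[0,1,2,3,4]],[(255,0,0),(255,0,0),(0,255,0),(255,255,255),(0,255,255)]): cv2.circle(J,tuple(a_.astype(int)),3,col,-1)
        u,v=p[3].astype(int);row.append(cv2.getRectSubPix(J,(266,220),(float(u),float(v)+20)))
    rows.append(np.hstack(row))
cv2.imwrite("pics/chk.png",np.vstack(rows+[fig[::2,:798][:160]]) if 0 else np.vstack(rows+[cv2.resize(fig,(798,150),interpolation=cv2.INTER_AREA)]))
E
python3 m2.py
```

```text
ext -0.26801225041229415 0.18895769893678413
mid [ 0.58288446 -0.03881614  0.235     ] n [ 0.99896442 -0.04549826  0.        ]
top 1 shift(out+) (np.float64(0.8852796795629824), np.float64(-0.014))
top -1 shift(out+) (np.float64(0.38534841794096836), np.float64(0.012500000000000023))
scene 1 shift(out+) (np.float64(0.6132211811015736), np.float64(-0.014))
scene -1 shift(out+) (np.float64(0.8526041240375961), np.float64(0.014000000000000025))
```

View pics/chk.png

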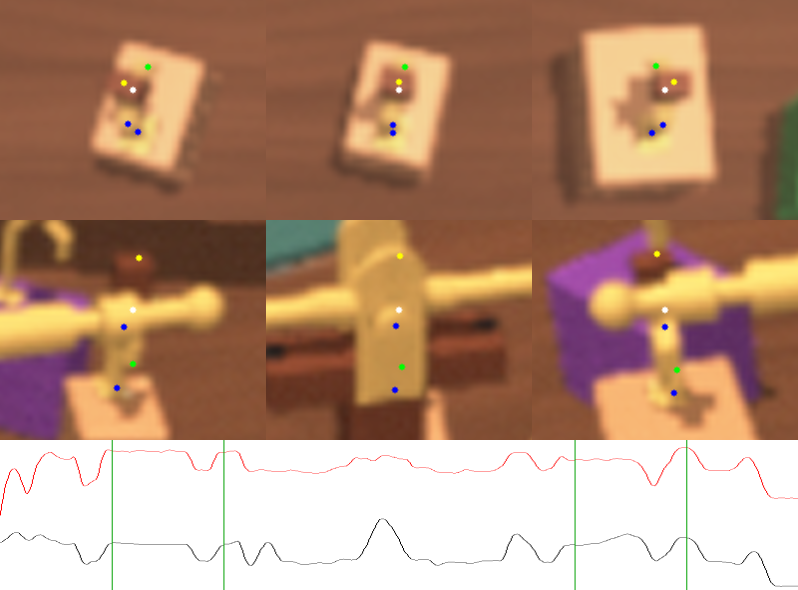

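Blue stem points match the brass stems in both views, so all three hooks open to +x, away from the robot. The rail middle needs refining, so I'll view a rectified strip.

```bash
cat > m3.py <<'E'
from h import *
T,S=np.load("cams.npy",allow_pickle=True);mid,e,n=np.load("rail.npy",allow_pickle=True).astype(float)
mid=np.array([.5829,-.0388,.235])+e*-.011;np.save("rail.npy",[mid,e,n]);print(mid)
out=[]
ys=np.arange(-.266,.266,.00067);hs=np.arange(.024,-.0241,-.00033)
for D,up in((T,n),(S,np.array([0,0,1.]))):
    P=proj(D,(mid+e*ys[None,:,None]+up*hs[:,None,None]).reshape(-1,3)).reshape(len(hs),len(ys),2).astype(np.float32)
    J=cv2.remap(D["color"],P[...,0],P[...,1],cv2.INTER_CUBIC)
    tick=np.full((22,len(ys),3),255,np.uint8)
    for k in range(-26,27):
        x=int((k*.01+.266)/.00067);cv2.line(tick,(x,0),(x,20 if k%5==0 else 8),(0,0,0),1)
        if k%5==0:cv2.putText(tick,str(k*10),(x+2,20),0,.35,(0,0,255),1)
    out+=[J,tick]
cv2.imwrite("pics/strip.png",np.vstack(out))
E
python3 m3.py
```

```text
[ 0.58239952 -0.04978861  0.235     ]
```

View pics/strip.png

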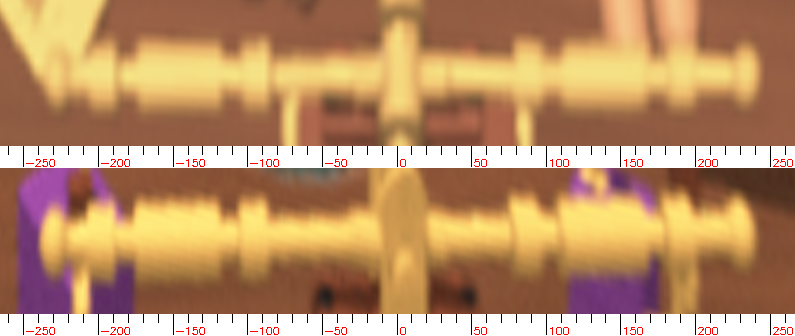

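Readings from the strip, relative to my rail middle: left grooves at about +103.5 and +174 mm, right outer at about −181.5 mm, and pivot at about +2.5. Next I grasp the middle small block, which goes to left inner.

```bash
cat >> h.py <<'E'
from rig import env,cams
mid,e,n=np.load("rail.npy",allow_pickle=True).astype(float)
RY=np.degrees(np.arctan2(n[1],n[0])); PIV=.0025
DZ=.013   # TCP above tab centre
def rot(yaw,flip=0):
    a=np.radians(yaw+180*flip);c,s=np.cos(a),np.sin(a)
    return np.array([[-s,c,0],[c,s,0],[0,0,-1.]])
def st(tag=""):
    s=env.read_state();print(tag,"t%.2f"%s["time_s"],"p",s["ee_pos"].round(4),"F",s["wrist_force"].round(2),"M",s["wrist_torque"].round(2),"w%.4f"%s["width"]);return s
def fz(): return env.read_state()["wrist_force"][2]
def railp(yr,dx=0): return mid+e*yr+n*dx
def grasp(x,y,yaw,flip,op=.04,above=.235):
    env.reach([x,y,above],rot(yaw,flip)); env.gripper_to(op); st("above")
    env.move_l([x,y,.156+DZ],rate=.12); s=st("down"); f0=s["wrist_force"]
    env.gripper_to(0,80); st("grip")
    env.move_l([x,y,.200+DZ],rate=.1); env.sleep(.15); s=st("lift"); return s
E
python3 - <<'E'
from h import *
q0=env.read_state()["q"]
for f in(0,1):
    for nm,(x,y,a) in dict(M=(.439,.003,-12),L=(.427,.236,-17),G=(.428,-.255,3)).items():
        q=env.ik([x,y,.235],rot(a,f)); print(f,nm,None if q is None else np.round(q,0))
    for yr in(.1035,.174,-.1815):
        p=railp(yr); q=env.ik([p[0],p[1],.30],rot(RY,f)); print(f,yr,None if q is None else np.round(q,0))
E
```

```text
0 M [-38.   7.  36. 120.  -5.  55. -11.]
0 L [-53.  12.  24. 114.  -6.  56. -44.]
0 G [-21.  20.  59. 113. -20.  58.  50.]
0 0.1035 [-35.  21.  34.  96. -12.  68.  -0.]
0 0.174 [-37.  21.  30.  94. -11.  68.  -8.]
0 -0.1815 [-21.  31.  58.  92. -27.  72.  39.]
1 M [ 52.  13. -62. 117.  14.  57. 150.]
1 L [-28.  11.  -5. 113.   1.  56. 129.]
1 G [ -24.   21.   62.  113.  -22.   59. -128.]
1 0.1035 [ 36.  30. -62.  93.  27.  73. 147.]
1 0.174 [ 29.  32. -62.  91.  29.  75. 140.]
1 -0.1815 [ -23.   33.   62.   92.  -30.   73. -138.]
```

```bash
python3 - <<'E'
from h import *
s=grasp(.439,.003,-12,0)
print(s["q"].round(0))
E
```

```text
above t2.87 p [0.439 0.003 0.235] F [ 0.16 -0.58  0.1 ] M [ 0.05 -0.01 -0.05] w0.0402
down t3.57 p [0.4393 0.0029 0.1695] F [-0.38 -0.44  0.15] M [0.03 0.07 0.01] w0.0402
grip t3.92 p [0.4394 0.003  0.1698] F [-2.52 -0.83 10.24] M [-0.1   0.58 -0.  ] w0.0127
lift t4.67 p [0.4387 0.003  0.2124] F [ 0.8   0.21 -1.55] M [ 0.03  0.   -0.01] w0.0126
[-38.   9.  36. 121.  -7.  52.  -9.]
```

```bash
cat >> h.py <<'E'
DZ2=.0138
def favg(k=6):
    f=[]
    for _ in range(k): env.sleep(.03); f.append(env.read_state()["wrist_force"])
    f=np.array(f); return f.mean(0).round(2),f.std(0).round(2)
def snap(name,c=None,scale=1):
    d=cams.get_image("scene");I=d["color"]
    if c: I=I[c[1]:c[3],c[0]:c[2]]
    cv2.imwrite("pics/"+name,cv2.resize(I,None,fx=scale,fy=scale,interpolation=cv2.INTER_CUBIC))
E
python3 - <<'E'
from h import *
p=railp(.1035,-.075); env.move_l([p[0],p[1],.137+.156+DZ2],rot(RY),rate=.12)
print(favg()); st("pre")
p=railp(.1035,0); env.move_l([p[0],p[1],.137+.156+DZ2],rate=.08)
print(favg()); st("under"); snap("a1.png",(150,100,400,260),3)
E
```

```text
(array([-0.2 ,  0.04, -2.25]), array([0.33, 0.57, 0.33]))
pre t6.11 p [0.512  0.0569 0.3066] F [-0.68 -0.17 -1.82] M [-0.02 -0.02  0.02] w0.0125
(array([-0.06, -0.05, -1.98]), array([0.71, 0.46, 0.25]))
under t7.40 p [0.5869 0.0537 0.307 ] F [ 1.28 -0.39 -2.18] M [-0.02 -0.01 -0.01] w0.0126
```

View pics/a1.png

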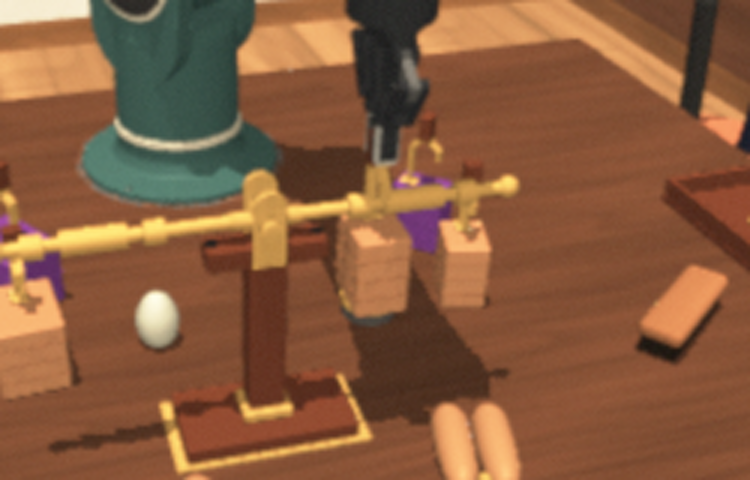

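The small block is held at crop pixel (375,265) with the rail running through its hook near the inner groove (378,205). I lower it in small steps while watching the force.

```bash
cat >> h.py <<'E'
def lower(yr,z0,z1,step,k=3,rate=.02,arc=True,stop=None):
    r=abs(yr-PIV);sg=np.sign(yr-PIV);zs=.235+.0253+DZ2;out=[]
    for z in np.arange(z0,z1-1e-6,-step):
        dz=min(0,z-zs) if arc else 0
        p=railp(PIV+sg*np.sqrt(r*r-dz*dz)); env.move_l([p[0],p[1],z],rate=rate)
        f,_=favg(k); out.append((round(z*1000,1),*f)); print(out[-1])
        if stop and f[2]>stop: break
    return out
E
python3 - <<'E'
from h import *
p=railp(.1035); env.move_l([p[0],p[1],.284],rate=.05); 
lower(.1035,.282,.2695,.002,k=2)
st()
E
```

```text
(np.float64(282.0), np.float64(0.08), np.float64(-0.34), np.float64(-1.95))
(np.float64(280.0), np.float64(-0.15), np.float64(0.2), np.float64(-2.28))
(np.float64(278.0), np.float64(0.14), np.float64(0.49), np.float64(-2.07))
(np.float64(276.0), np.float64(0.3), np.float64(-0.99), np.float64(-2.15))
(np.float64(274.0), np.float64(-0.25), np.float64(1.03), np.float64(-1.09))
(np.float64(272.0), np.float64(-0.45), np.float64(0.32), np.float64(-0.75))
(np.float64(270.0), np.float64(-0.81), np.float64(1.03), np.float64(-0.0))
 t10.28 p [0.5871 0.0535 0.27  ] F [ 0.17  1.42 -0.38] M [-0.02  0.06  0.03] w0.0124
```

```bash
python3 - <<'E'
from h import *
lower(.1035,.2695,.2694,.001,k=4)
env.gripper_to(.034); st("open"); print(favg(3))
p=env.read_state()["ee_pos"]; env.move_l([p[0],p[1],.335],rate=.12); st("up")
snap("a2.png",(150,100,400,260),3)
E
```

```text
(np.float64(269.5), np.float64(-0.47), np.float64(0.47), np.float64(-0.0))
open t11.00 p [0.5871 0.0535 0.2695] F [-0.5  -0.01  0.22] M [ 0.04 -0.    0.06] w0.0342
(array([ 0.2 , -0.02, -0.01]), array([0.03, 0.14, 0.6 ]))
up t11.79 p [0.5869 0.0536 0.3343] F [-0.49 -0.63 -0.16] M [ 0.04  0.06 -0.01] w0.0335
```

View pics/a2.png

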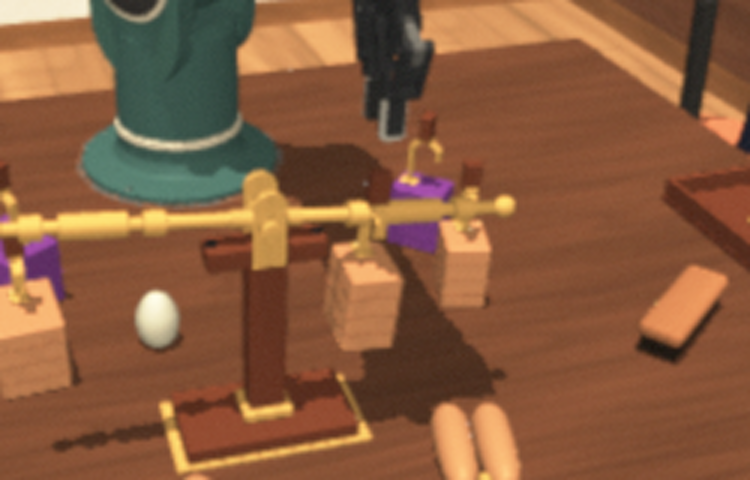

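```bash
cat >> h.py <<'E'
def tilt(D=None):
    """rail tilt from scene image: brass centroid heights along plain bar of the rail"""
    D=D or cams.get_image("scene");h=cv2.cvtColor(D["color"],cv2.COLOR_BGR2HSV)
    m=((h[...,0]>17)&(h[...,0]<32)&(h[...,1]>100)&(h[...,2]>150)).astype(np.float32)
    Y=[];Z=[];zs=np.arange(-.06,.0601,.0005)
    for y in np.r_[-.225,-.215,-.08:-.029:.01,.04:.071:.01,.145:.166:.01,.195:.23:.01]:
        P=proj(D,mid+e*y+np.array([0,0,1])*zs[:,None]).astype(np.float32)
        v=cv2.remap(m,P[:,:1],P[:,1:],cv2.INTER_LINEAR).ravel()>.5
        if 12<v.sum()<70: Y.append(y-PIV);Z.append(np.median(zs[v]))
    Y=np.array(Y);Z=np.array(Z);keep=np.ones(len(Y),bool)
    for _ in range(3):
        p=np.polyfit(Y[keep],Z[keep],1);r=abs(Z-np.polyval(p,Y));keep=r<max(.003,2*np.median(r))
    return round(p[0],4),round(p[1],4),keep.sum()
E
python3 - <<'E'
from h import *
T,S=np.load("cams.npy",allow_pickle=True)
print(tilt(S)); print(tilt()); env.sleep(.3);print(tilt());st()
E
```

```text
(np.float64(0.0081), np.float64(0.0026), np.int64(17))
(np.float64(-0.0797), np.float64(0.0021), np.int64(11))
(np.float64(-0.0807), np.float64(0.0023), np.int64(12))
 t12.24 p [0.5871 0.0535 0.3348] F [0.2  0.33 0.22] M [-0.01  0.05  0.01] w0.0339
```

```bash
cat >> h.py <<'E'
ZR=.2375
def grasp2(x,y,yaw,flip=0,op=.036,above=.235):
    env.reach([x,y,above],rot(yaw,flip)); env.gripper_to(op)
    env.move_l([x,y,.171],rate=.12); st("down"); env.gripper_to(0,80); s=st("grip")
    np.save("dz2.npy",s["ee_pos"][2]-.156)
    env.move_l([x,y,.200+DZ],rate=.1); print(favg(5)); st("lift")
def ycircle(yr,dz):
    r=abs(yr-PIV);return PIV+np.sign(yr-PIV)*np.sqrt(r*r-dz*dz)
def lower2(yr,z0,z1,step,k=2,rate=.03,dzmax=.02,stop=None,vis=None):
    d=float(np.load("dz2.npy"));k0=k
    for i,z in enumerate(np.arange(z0,z1-1e-6,-step)):
        dz=np.clip(z-.0253-d-ZR,-.06,dzmax)
        p=railp(ycircle(yr,dz)); env.move_l([p[0],p[1],z],rate=rate)
        f,_=favg(k); print(round(z*1000,1),"axis",round((z-.0253-d)*1000,1),f,tilt()[0] if vis and i%vis==0 else "")
        if stop is not None and f[2]>stop: break
E
python3 - <<'E'
from h import *
p=railp(.1035,-.1); env.move_l([p[0],p[1],.335],rate=.2)
grasp2(.428,-.255,3)
E
```

```text
down t15.06 p [ 0.4281 -0.2553  0.1714] F [ 0.95 -0.2   0.12] M [-0.04 -0.01 -0.03] w0.0361
grip t15.38 p [ 0.4279 -0.2553  0.1717] F [-4.73  1.4   8.96] M [0.09 1.35 0.04] w0.0122
(array([ 0.07,  0.34, -3.87]), array([0.7 , 0.58, 0.29]))
lift t16.12 p [ 0.4278 -0.2548  0.2125] F [ 0.57  0.03 -3.63] M [ 0.05 -0.03  0.04] w0.0126
```

```bash
python3 - <<'E'
from h import *
d=float(np.load("dz2.npy")); print(d,tilt())
yr=-.1815; y=ycircle(yr,.0155); z=.154+.156+d
p=railp(y,-.09); env.move_l([p[0],p[1],z],rot(RY),rate=.12)
p=railp(y,0); env.move_l([p[0],p[1],z],rate=.07)
print(favg(6)); st("under"); print(tilt())
env.move_l([p[0],p[1],.304],rate=.05)
lower2(yr,.302,.285,.003,dzmax=.0155)
st()
E
```

```text
0.015724644703381585 (np.float64(-0.0809), np.float64(0.0027), np.int64(19))
(array([-0.17,  0.16, -3.62]), array([0.56, 0.39, 0.41]))
under t19.02 p [ 0.5741 -0.2304  0.3258] F [ 0.18 -0.19 -3.21] M [ 0.   -0.01  0.06] w0.0124
(np.float64(-0.0846), np.float64(0.0026), np.int64(16))
302.0 axis 261.0 [ 0.02  0.41 -3.68] 
299.0 axis 258.0 [-0.06 -0.5  -3.27] 
296.0 axis 255.0 [ 0.17 -0.6  -3.43] 
293.0 axis 252.0 [ 0.51  0.12 -3.39] 
290.0 axis 249.0 [ 0.07 -0.2  -2.35] 
287.0 axis 246.0 [ 0.2   0.77 -3.21] 
 t21.56 p [ 0.5741 -0.2309  0.287 ] F [-0.03  0.4  -3.36] M [ 0.05  0.03 -0.02] w0.0124
```

```bash
python3 - <<'E'
from h import *
lower2(-.1815,.283,.2585,.004,vis=2)
st(); snap("b1.png",(90,100,340,290),3)
E
```

```text
283.0 axis 242.0 [-0.12  0.12 -2.58] -0.0305
279.0 axis 238.0 [-0.11  0.57 -1.68] 
275.0 axis 234.0 [-1.52  0.77 -2.34] 0.0129
271.0 axis 230.0 [-0.5   0.05 -1.83] 
267.0 axis 226.0 [ 0.32 -0.22 -1.35] 0.0574
263.0 axis 222.0 [-0.51 -0.67 -0.98] 
259.0 axis 218.0 [-0.53 -1.2  -1.04] 0.1064
 t24.21 p [ 0.5742 -0.23    0.2591] F [-0.54  0.1  -1.05] M [-0.06  0.09  0.04] w0.0130
```

View pics/b1.png

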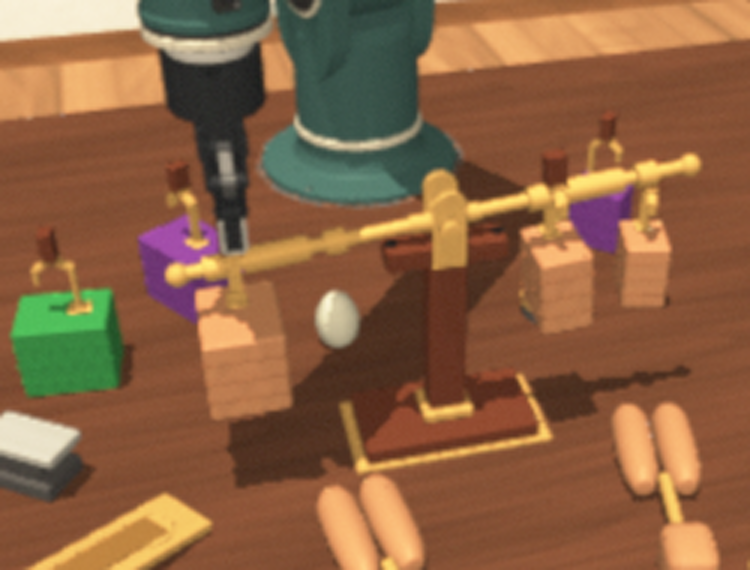

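The large hook at (235,265) is in the outer right groove and the rail is following it down, so I keep easing.

```bash
python3 - <<'E'
from h import *
lower2(-.1815,.256,.2495,.003,k=3,vis=1)
lower2(-.1815,.248,.2399,.0015,k=8,vis=1,stop=-.02)
st()
E
```

```text
256.0 axis 215.0 [-0.49 -0.6  -1.13] 0.1221
253.0 axis 212.0 [ 0.42 -1.03 -0.87] 0.1388
250.0 axis 209.0 [ 0.33 -1.14 -0.28] 0.1574
248.0 axis 207.0 [-0.65 -1.53 -0.52] 0.1672
246.5 axis 205.5 [-0.35 -2.   -0.35] 0.1791
245.0 axis 204.0 [-0.19 -2.52 -0.58] 0.1847
243.5 axis 202.5 [-0.55 -2.71 -0.22] 0.1959
242.0 axis 201.0 [-0.14 -2.53  0.05] 0.206
 t28.29 p [ 0.5743 -0.2275  0.242 ] F [-0.1  -2.41 -0.28] M [-0.53  0.11 -0.  ] w0.0128
```

```bash
python3 - <<'E'
from h import *
for k in range(3):
    s=env.read_state(); p=s["ee_pos"]-e*.001; env.move_l([p[0],p[1],.242],rate=.01); print(favg(8)[0],tilt())
st()
E
```

```text
[0.12 0.58 0.48] (np.float64(0.2045), np.float64(0.0032), np.int64(16))
[0.49 1.49 0.44] (np.float64(0.2035), np.float64(0.0032), np.int64(16))
[0.28 5.64 1.  ] (np.float64(0.2032), np.float64(0.0031), np.int64(17))
 t29.99 p [ 0.5744 -0.2296  0.2419] F [0.67 4.91 0.39] M [ 1.27 -0.07 -0.06] w0.0123
```

```bash
python3 - <<'E'
from h import *
s=env.read_state(); p=s["ee_pos"]+e*.0018; env.move_l([p[0],p[1],.2425],rate=.01); print(favg(10)[0],tilt()); st()
E
```

```text
[-0.27 -3.17 -0.47] (np.float64(0.2018), np.float64(0.0031), np.int64(16))
 t30.77 p [ 0.5744 -0.2279  0.2425] F [-1.14 -2.71 -0.08] M [-0.71  0.17  0.04] w0.0126
```

```bash
python3 - <<'E'
from h import *
for k in range(3):
    p=env.read_state()["ee_pos"]-e*.0004; env.move_l([p[0],p[1],.242],rate=.01); f=favg(8)[0]; print(f)
    if f[1]>-.9: break
print(tilt()); st()
env.gripper_to(.03); env.sleep(.1); print(favg(3)); print(tilt())
p=env.read_state()["ee_pos"]; env.move_l([p[0],p[1],.30],rate=.1); st("up"); print(tilt()); env.sleep(.25);print(tilt())
snap("b2.png",(90,100,340,290),3)
E
```

```text
[-0.65 -0.36  0.16]
(np.float64(0.2066), np.float64(0.0033), np.int64(16))
 t31.33 p [ 0.5744 -0.2281  0.242 ] F [-0.29 -0.12  0.12] M [0.01 0.14 0.06] w0.0122
(array([-0.3 ,  0.03,  0.31]), array([0.98, 0.12, 0.51]))
(np.float64(0.1905), np.float64(0.003), np.int64(18))
up t32.62 p [ 0.5743 -0.2281  0.2996] F [-0.48  0.66  0.23] M [-0.01 -0.02  0.02] w0.0303
(np.float64(0.181), np.float64(0.0036), np.int64(15))
(np.float64(0.1818), np.float64(0.0034), np.int64(15))
```

View pics/b2.png

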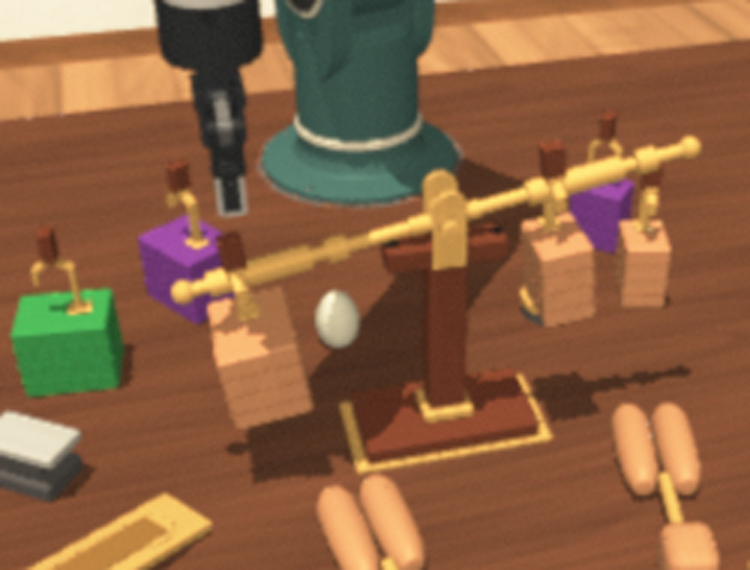

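The large block is released and hanging (large at (255,345)), with the rail at about +0.175 and off its stops. The hung blocks lean with the rail, so I'll bring in the third one in the rail's own tilted frame.

```bash
cat >> h.py <<'E'
from scipy.spatial.transform import Rotation as Rn
def rpose(yr,th,up=0,back=0):
    """TCP pose with block seated at groove yr, rail tilt th, lifted by up along rail normal, pulled back"""
    d=float(np.load("dz2.npy"));R=Rn.from_rotvec(n*th).as_matrix()
    P=mid+e*PIV; P=np.array([P[0],P[1],ZR])
    return P+R@(e*(yr-PIV)+np.array([0,0,.0253+d+up]))-n*back, R@rot(RY)
E
python3 - <<'E'
from h import *
p=railp(-.178,-.1); env.move_l([p[0],p[1],.30],rate=.2)
grasp2(.427,.236,-17)
print(tilt())
th=tilt()[0]-.008
for b in(.09,0):
    P,R=rpose(.174,th,.034,b); print(th,P.round(3),env.ik(P,R) is not None)
E
```

```text
down t36.29 p [0.4273 0.2359 0.1714] F [ 0.33 -0.82 -0.09] M [-0.01  0.02  0.  ] w0.0363
grip t36.62 p [0.4272 0.2365 0.1718] F [-2.46  0.38  8.38] M [0.08 0.67 0.01] w0.0127
(array([-0.08,  0.31, -2.05]), array([0.32, 0.24, 0.28]))
lift t37.35 p [0.4267 0.2359 0.2124] F [ 0.2   0.4  -2.47] M [-0.03 -0.03 -0.02] w0.0125
(np.float64(0.1832), np.float64(0.0034), np.int64(18))
0.17429999999999998 [0.5   0.113 0.341] True
0.17429999999999998 [0.59  0.108 0.341] True
```

```bash
python3 - <<'E'
from h import *
th=.174
P,R=rpose(.174,th,.034,.09); env.move_l(P,R,rate=.12)
P,R=rpose(.174,th,.034,0); env.move_l(P,R,rate=.06)
print(favg(4)[0],tilt()); st("under"); snap("c1.png",(150,100,400,260),3)
E
```

```text
[-0.03  0.51 -1.62] (np.float64(0.1854), np.float64(0.0037), np.int64(15))
under t41.03 p [0.5895 0.1086 0.3413] F [-0.98 -0.05 -1.33] M [-0.27 -0.01  0.05] w0.0127
```

View pics/c1.png

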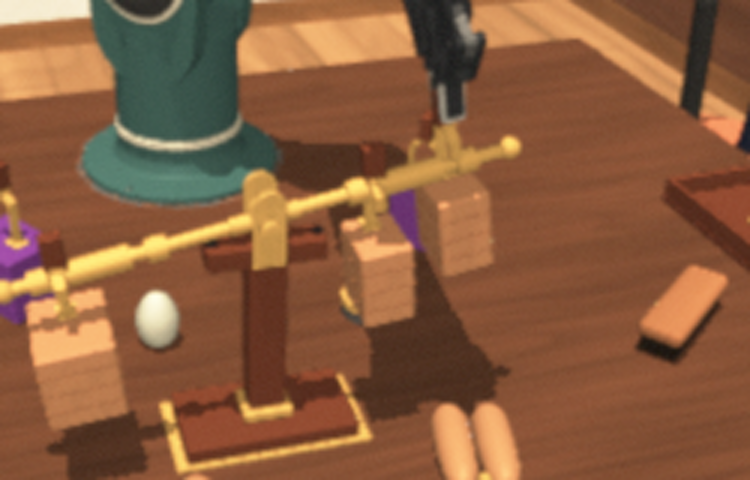

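The third block at (455,225) straddles the rail near the outer groove (450,150), parallel to its neighbour and clear of it. Lowering it along the rail's normal.

```bash
python3 - <<'E'
from h import *
P,R=rpose(.174,.174,.010); env.move_l(P,R,rate=.05); print(favg(4)[0])
for up in(.007,.004,.002,0,-.001):
    P,R=rpose(.174,.174,up); env.move_l(P,R,rate=.03); print(up,favg(4)[0])
for th in np.arange(.155,.09,-.02):
    P,R=rpose(.174,th,-.001); env.move_l(P,R,rate=.02); print("th",th.round(3),favg(3)[0],tilt()[0])
st()
E
```

```text
[-0.23 -0.02 -2.03]
0.007 [-0.51 -0.01 -1.34]
0.004 [-0.34  0.43 -2.23]
0.002 [-0.01  0.06 -2.08]
0 [ 0.15 -0.17 -1.93]
-0.001 [ 0.22  0.08 -1.96]
th 0.155 [ 0.39  0.27 -1.82] 0.1498
th 0.135 [ 0.14  0.37 -1.51] 0.1298
th 0.115 [-0.2   0.78 -1.24] 0.1067
th 0.095 [-0.27  0.74 -0.59] 0.0973
 t45.66 p [0.5901 0.1195 0.2937] F [ 0.13  1.1  -0.23] M [ 0.02  0.03 -0.02] w0.0127
```

```bash
python3 - <<'E'
from h import *
for th in (.08,.065,.05,.038,.028,.02,.012):
    P,R=rpose(.174,th,-.001); env.move_l(P,R,rate=.02); f=favg(5)[0]; print("th",th,f,tilt()[0])
    if f[2]>.0: break
st()
E
```

```text
th 0.08 [-0.91  1.27 -0.42] 0.0773
th 0.065 [-0.66  0.72 -0.76] 0.0588
th 0.05 [-0.51  0.87  0.03] 0.0516
 t47.16 p [0.5902 0.1218 0.2862] F [-1.25  1.45  0.03] M [ 0.17  0.21 -0.01] w0.0125
```

```bash
python3 - <<'E'
from h import *
for th in (.042,.034,.026,.018,.01):
    P,R=rpose(.1746,th,-.001); env.move_l(P,R,rate=.015); f=favg(10)[0]; print("th",th,f,tilt()[0])
    if f[2]>.25: break
st()
E
```

```text
th 0.042 [-0.69  0.47  0.1 ] 0.0377
th 0.034 [-0.28  0.56 -0.14] 0.0302
th 0.026 [-0.48  0.51  0.14] 0.0254
th 0.018 [-0.5   0.61  0.02] 0.0137
th 0.01 [-0.7   0.21  0.13] 0.0072
 t50.33 p [0.5903 0.1242 0.2793] F [-0.52  0.26  0.72] M [ 0.16  0.19 -0.01] w0.0125
```

```bash
python3 - <<'E'
from h import *
env.gripper_to(.03); print(tilt())
P=env.read_state()["ee_pos"]; env.move_l([P[0],P[1],P[2]+.012],rate=.05); env.move_l([P[0],P[1],P[2]+.08],rate=.12); st("up")
for _ in range(4): env.sleep(.3); print(tilt())
snap("d1.png",(80,100,350,290),2.9)
E
```

```text
(np.float64(0.0386), np.float64(0.0029), np.int64(14))
up t51.81 p [0.5901 0.1243 0.3587] F [ 0.36 -0.67 -0.59] M [-0.03 -0.04  0.01] w0.0298
(np.float64(0.0311), np.float64(0.003), np.int64(15))
(np.float64(0.0293), np.float64(0.0031), np.int64(14))
(np.float64(0.0251), np.float64(0.0026), np.int64(14))
(np.float64(0.0254), np.float64(0.0026), np.int64(15))
```

View pics/d1.png

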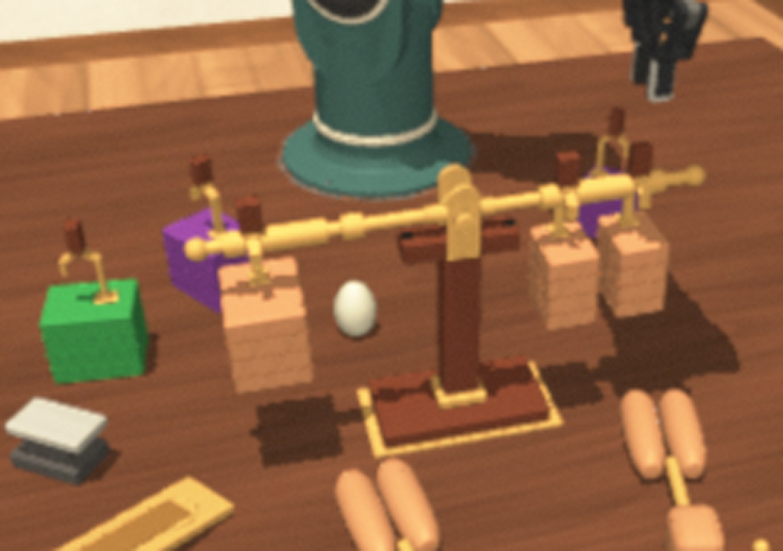

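```bash
python3 - <<'E'
from h import *
p=env.read_state()["ee_pos"]-n*.13; env.move_l([p[0],p[1],.36],rate=.15); env.sleep(.6)
print([tilt()[0] for _ in range(3)]); st()
S=cams.get_image("scene");T=cams.get_image("top");I=S["color"]
out=[]
for D in(S,T):
    row=[]
    for yr in(-.1815,.1035,.174):
        c=proj(D,railp(yr)+[0,0,.015])[0]; J=cv2.getRectSubPix(D["color"],(33,37),(float(c[0]),float(c[1]))); row.append(cv2.resize(J,(264,296),interpolation=cv2.INTER_CUBIC))
    out.append(np.hstack(row))
cv2.imwrite("pics/e1.png",np.vstack(out))
E
```

```text
[np.float64(0.0289), np.float64(0.0273), np.float64(0.0275)]
 t55.02 p [0.4605 0.1301 0.36  ] F [ 0.76  0.18 -0.04] M [-0.03  0.06  0.07] w0.0301
```

View pics/e1.png

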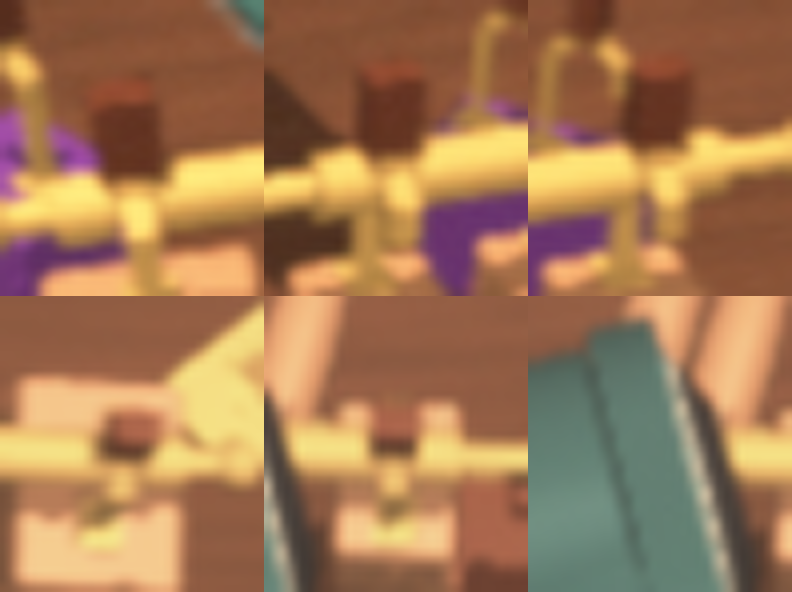

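```bash
python3 - <<'E'
from h import *
env.finish_job(); print("done")
E
```

```text
the job is handed in; nothing more can be done
done
```

All three cedar blocks are hanging free on the rail and the job is handed in, but the rail sits about 0.02 rad (1°) left end up, not exactly level. I went in the order asked: one small block in the left inner groove, the large in the right outer, then the other small in the left outer. The arm was well clear at the end, and the clock read 55 s.

**Grooves:** The last close-up showed each hook sitting between the sleeve's collar and its middle part. The contact heights I felt while lowering also matched "home", with none coming 6 mm early as they would beside a groove. The top view of the left outer hook was blocked by the arm, so that one rests on the scene camera and the contact height.

**Level:** The tilt settled at about 0.027 in the camera fit, against 0.008 for the empty rail. I did not try to trim it further. The largest tilt seen on the way was about 0.20, inside the 0.265 stops.

**Not perfectly smooth:**
- The first block sank about 2 mm more when I let go.
- The rail rose about 4–5 mm at the hooks when I let go of the large block and of the last small one.
- While I was centring the large block's hook, it pressed sideways on the groove wall with about 5–6 N. That is below the 25 N the sleeves hold.

**Other things:** Nothing else on the shelf looked disturbed in the pictures.

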